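Hang the ingredient pots in their rail in order of size

ROBOT

A 7-joint arm with a two-finger parallel gripper is mounted at the origin on a cart in front of the work surface, level with it; the furniture and walls round the work are solid. World frame = base frame: x ahead of the robot, y to its left, z up, the work surface at z = 0. Lengths are in m, angles in rad, forces in N, time in s.
With the tool pointing down it reaches from about 0.425 to 0.925 m from the base axis. Payload 6.8 kg.
Tool frame: the origin (TCP) lies at the very end of the fingers, on their centre line; the grasp point (between the pads) lies 19 mm behind it; z points along the fingers, y is the line along which they close (so a half turn about z gives the same grasp; the last joint's range is limited). The gripper opens to 88 mm and grips with 3 to 60 N. Pads are 20 mm wide; open, the fingers measure 115 mm over their backs; the gripper's body (75 mm by 178 mm) begins 61 mm behind the grasp point.
Start: joints at [1.178, 0.477, 0.022, 1.555, -0.011, 1.109, -0.083], TCP at [0.19, -0.648, 0.223] pointing down, gripper open.
Joint ranges: [-2.96, 2.96], [-0.34, 2.1], [-1.41, 1.46], [0.24, 2.44], [-1.37, 4.51], [0.17, 1.92], [-2.96, 2.96]. Speed limits (rad/s): [2.39, 2.39, 3.14, 3.14, 3.14, 3.14, 3.14].

INTERFACE

Orientations are given as a rotation vector (axis times angle).
In Python, from plant import sensors, viewer, manip, nets gives the robot as it stands.
- The arm moves only by the tool step_arm, never from a script. Its argument "targets" is a list of rows, each an object with "translation": the shift along the tool's x, y, z in cm, a list of three; "yaw": the turn about the tool's z in degrees. In form: [{"translation": [tx, ty, tz], "yaw": yaw}, ...]. A call has exactly 10 rows; each row is the pose to reach, as a shift and turn from the pose commanded when the call began, along the tool's axes at that moment; what a row does not reach only later rows make up. A row lasts 1/12 s, in which the tool goes at most 41.7 mm and 7.16 degrees, less where a joint would pass 70% of its speed; a pose out of reach is approached as far as the arm can. A call with a gripper value outside its range is refused whole. "claw" is the closure, from -1 (fully open) to 1 (shut), set as the call begins (left out, the last holds). The fingers move at their own pace and stop on an object; the grip force is fixed at half the most. Time passes only in rows, so rows that repeat a pose let the fingers close, or fill a call up. It gives the time, the measured TCP pose, the force, the opening and the grip force at its end, in the units of the state.
- sensors.state(): the state, without advancing time (a new reading comes with each control period).
- viewer.camera(name): name is "scene" or "top"; returns (picture, depth): 420x560x3 uint8, red, green, blue; 420x560 float32, m along the optical axis (not along the pixel's ray), 0 where there is no reading.
- viewer.get_calibration(name): a dict with "camera_matrix" (3x3 intrinsics, pixels), "rvec" (rotation vector, rad) and "tvec" (3), from world to camera coordinates, as OpenCV has them. Camera axes: x right, y down, z forward; pixel columns grow to the right and rows downward; lengths in m; the calibration is good to about 2 mm. A picture is of the moment at which its call begins. get_calibration takes no time and is no camera call.
- manip.close_job(): hands the job in; it is judged then, once.
Trained networks look in the newest picture that a camera, given by its name, has taken for a name from the list of things; names that differ only in an ending like _2 or _b are one class to them, and where a whole thing is asked for, a point or a joint stands for the part that bears it (a point fixed in the world has none). Each returns a list of dicts, best first, with "conf" (0 to 1); they miss things now and then, are a little off and sometimes report something else, mostly with a low value. They report only what shows in the picture. A call takes as long as a camera call. They do not tell look-alikes from the thing itself.
- nets.masks_of(camera, target): "region" (420x560 bool, what is visible of it) and "at" ([column, row] as shares, 0 to 1, of the picture: columns of its width, rows of its height, amid what is visible of it).
- nets.mark_of(camera, target): "at" ([column, row] as shares, 0 to 1, of the picture: columns of its width, rows of its height: a listed point, or the origin of a listed thing).
The state is a dict: "time": time; "joints": joint angles; "joint_velocities": joint speeds; "effort": joint torques, N m; "ee_pos": TCP position; "ee_rot": TCP orientation; "force": force on the tool from outside, world axes, zero at the start; "torque": the same for the moment, N m; "width": finger opening in m; "gripper_force": force on a finger pad.
Only numpy, scipy, OpenCV 4.12 (cv2) and the standard library are available. Lean on these libraries where they do the work, as an engineer would, in place of code of your own. Each camera call takes 0.05 s, during which the arm holds its last target. There are 200 camera calls.

TASK

Set up the ingredient rail for cooking: take the four white pots from the chopping board and hang each upright in the rail opening made for it, so that the row runs from largest to smallest and every collar sits flat on the steel. Leave the garlic and the jam jar where they stand on the board.

Things in the scene. Friction and masses are not known exactly. Their poses are not given: they have to be found in the camera images.
- pot_a: the largest of four open white porcelain pots, 56 mm high, on the board. Its top 18 mm is a straight collar 70 mm across, 8 mm thick (grasp it across the outside); below the collar's flat ledge the body, 38 mm deep, tapers from 56 to 46 mm. It hangs by the ledge in the 62 mm opening. About 142 g. Origin: centre of the underside; z up; turn about z is free
- pot_b: the second largest of four open white porcelain pots, 52 mm high, on the board. Its top 18 mm is a straight collar 61 mm across, 8 mm thick (grasp it across the outside); below the collar's flat ledge the body, 34 mm deep, tapers from 47 to 37 mm. It hangs by the ledge in the 53 mm opening. About 119 g. Origin: centre of the underside; z up; turn about z is free
- pot_c: the second smallest of four open white porcelain pots, 48 mm high, on the board. Its top 18 mm is a straight collar 52 mm across, 8 mm thick (grasp it across the outside); below the collar's flat ledge the body, 30 mm deep, tapers from 38 to 28 mm. It hangs by the ledge in the 44 mm opening. About 95 g. Origin: centre of the underside; z up; turn about z is free
- pot_d: the smallest of four open white porcelain pots, 44 mm high, on the board. Its top 18 mm is a straight collar 43 mm across, 8 mm thick (grasp it across the outside); below the collar's flat ledge the body, 26 mm deep, tapers from 29 to 19 mm. It hangs by the ledge in the 35 mm opening. About 72 g. Origin: centre of the underside; z up; turn about z is free
- rail: fixed steel stand with beech ends, 304 mm long (y), 96 wide (x), top sheet 5 mm thick at z = 62 mm, flat and open below; may point any way. Round openings on its centre line x = 0: 62 mm across at y = +97 mm, 53 at +21, 44 at -46, 35 at -104; a pot too small drops through or jams, one too large stands proud. Seated collars are 10 mm apart. Origin: under its centre, on the table
- board: the brown chopping board, fixed, 170 mm (x) by 280 mm (y), 22 mm thick, on which the pots start; origin: centre of its underside on the table, z up
- garlic: a garlic bulb, 60 mm across and 59 mm high, standing loose on the chopping board among the pots, not to be moved; origin: centre of its underside
- jam_jar: a closed glass jam jar with red content and white lid, 64 mm across and 87 mm high, standing loose on the chopping board among the pots, not to be moved; origin: centre of its underside
Things that resemble listed ones, but are neither listed nor needed, are in the scene too. Leave any green or purple look-alike of the pot_d alone. Leave any purple look-alike of the pot_c alone.

How it is judged:
At the end, for the whole second after the job is handed in: Each of the four pots hangs in the opening of its own size: axis within 7 mm of the opening's centre along and across the rail, ledge within 3 mm of the steel sheet, upright within 0.1 rad, at rest (x of pot_a in the frame of rail between -0.007 and 0.007 m and y of pot_a in the frame of rail between 0.09 and 0.104 m and z of pot_a in the frame of rail between 0.021 and 0.027 m and angle between each of pot_a, pot_b, pot_c, pot_d's own z axis and vertical below 0.1 rad and linear speed of each of pot_a, pot_b, pot_c, pot_d below 0.02 m/s and angular speed of each of pot_a, pot_b, pot_c, pot_d below 0.3 rad/s and x of pot_b in the frame of rail between -0.007 and 0.007 m and y of pot_b in the frame of rail between 0.014 and 0.028 m and z of pot_b in the frame of rail between 0.025 and 0.031 m and x of pot_c in the frame of rail between -0.007 and 0.007 m and y of pot_c in the frame of rail between -0.053 and -0.039 m and z of pot_c in the frame of rail between 0.029 and 0.035 m and x of pot_d in the frame of rail between -0.007 and 0.007 m and y of pot_d in the frame of rail between -0.111 and -0.097 m and z of pot_d in the frame of rail between 0.033 and 0.039 m); the robot touches nothing.
It fails at once if the garlic bulb is shifted by more than 30 mm or tipped over (distance of garlic from where it was at the start of the episode above 0.03 m or angle between garlic's own z axis and vertical above 0.6 rad).
It fails at once if the jam jar is shifted by more than 30 mm or tipped over (distance of jam_jar from where it was at the start of the episode above 0.03 m or angle between jam_jar's own z axis and vertical above 0.6 rad).
It also fails if it takes over 106 s, if anything falls off the work surface, if the arm or the gripper's body presses on something with over 40 N, if the wrist force passes 120 N, or if a joint passes its speed limit or range.

## Working session

There is one attempt and no reset: what is moved stays moved. The work goes in short steps, Python scripts to look and compute and a tool call to move; the robot and the scene stay as the last step left them, time stands still between calls to the robot, and variables do not carry over. Pictures are saved under pics/ and viewed, at most 14 in all, crops included, and the job is handed in when it is done.

Besides the shell and the picture viewer there is one more tool, called after "Emit:" as name(argument=value, ...) on one line, values as JSON. step_arm: Moves the arm, as the interface text tells. Its arguments: {"type":"object","properties":{"targets":{"type":"array","items":{"type":"object","properties":{"translation":{"type":"array","items":{"type":"number"}},"yaw":{"type":"number"}}}},"claw":{"type":"number"}},"required":["targets"]}

```bash
mkdir -p pics; cat > h.py <<'E'
import numpy as np, cv2
from plant import sensors, viewer, manip, nets
def cal(n):
    c=viewer.get_calibration(n); R=cv2.Rodrigues(np.array(c["rvec"],float))[0]
    return np.array(c["camera_matrix"],float),R,np.array(c["tvec"],float).ravel()
def cloud(n,d):
    K,R,t=cal(n); v,u=np.mgrid[:d.shape[0],:d.shape[1]]
    p=np.stack([(u-K[0,2])/K[0,0]*d,(v-K[1,2])/K[1,1]*d,d],-1)
    w=(p-t)@R; w[d<=0]=np.nan
    return w
def save(n,im): cv2.imwrite("pics/"+n,cv2.cvtColor(im,cv2.COLOR_RGB2BGR))
E
python3 - <<'E'
from h import *
ims=[]
for n in("scene","top"):
    im,d=viewer.camera(n); np.savez(n+".npz",im=im,d=d); save(n+"0.png",im)
    K,R,t=cal(n); print(n,K[0,0],-R.T@t)
    for o in ("pot_a","rail","board","garlic","jam_jar"):
        for m in nets.masks_of(n,o): print(n,o,round(m["conf"],2),np.round(np.array(m["at"])*[560,420]),m["region"].sum())
s=sensors.state(); print(s["time"],s["ee_pos"],s["ee_rot"],s["width"])
E
```

```text
scene 455.9294717570504 [-0.17294047  0.54505248  0.64413774]
scene pot_a 0.9 [335. 177.] 411
scene pot_a 0.83 [370. 224.] 319
scene pot_a 0.71 [322. 198.] 296
scene pot_a 0.71 [343. 156.] 245
scene pot_a 0.67 [291. 174.] 609
scene pot_a 0.62 [264. 221.] 360
scene pot_a 0.5 [304. 155.] 270
scene pot_a 0.2 [352. 183.] 966
scene rail 0.87 [183. 253.] 4656
scene board 0.85 [313. 197.] 2864
scene garlic 0.62 [271. 165.] 247
scene garlic 0.57 [289. 175.] 599
scene jam_jar 0.67 [350. 184.] 1025
top 472.591837944804 [ 0.42083828 -0.02395946  1.18151565]
top pot_a 0.94 [376. 150.] 408
top pot_a 0.83 [342. 166.] 680
top pot_a 0.8 [371. 199.] 564
top pot_a 0.74 [425. 168.] 371
top pot_a 0.73 [332. 224.] 270
top pot_a 0.73 [274. 203.] 255
top pot_a 0.69 [343. 275.] 246
top rail 0.81 [186. 182.] 3832
top rail 0.29 [371. 230.] 695
top board 0.97 [350. 187.] 4937
top board 0.38 [374. 231.] 738
top garlic 0.92 [338. 139.] 427
top jam_jar 0.88 [373. 231.] 728
0.6 [ 0.18962419 -0.64781682  0.22266239] [-3.10980542e+00 -4.45764620e-01  3.30048587e-05] 0.08789833048472623
```

```bash
python3 - <<'E'
from h import *
im=np.load("top.npz")["im"]; save("topc.png",cv2.resize(im[90:310,100:460],None,fx=2.2,fy=2.2,interpolation=cv2.INTER_CUBIC))
im=np.load("scene.npz")["im"]; save("scenec.png",cv2.resize(im[120:320,100:430],None,fx=2.4,fy=2.4,interpolation=cv2.INTER_CUBIC))
E
```

```text
(no output)
```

View pics/topc.png

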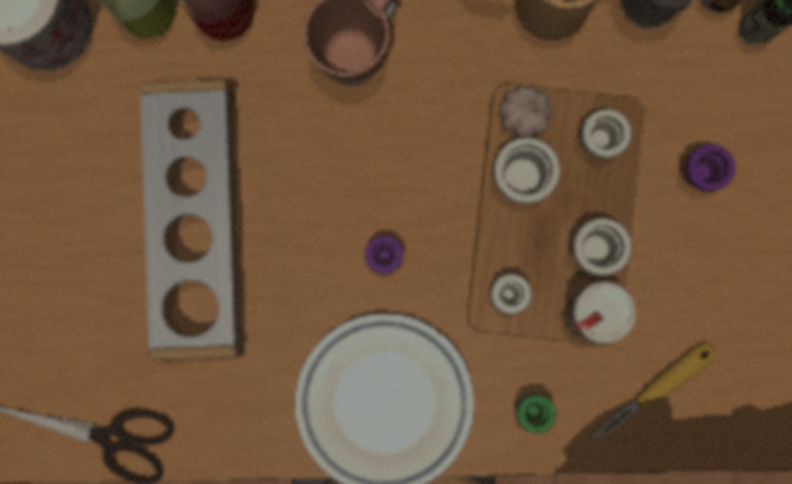

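View pics/scenec.png

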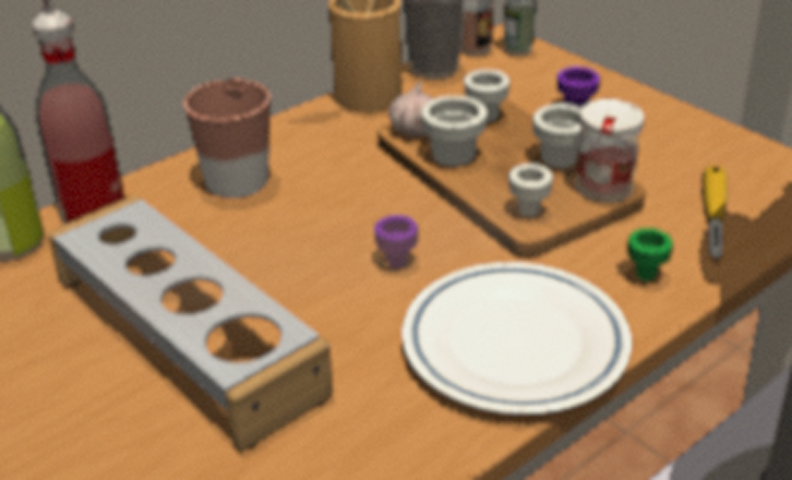

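View pics/scene0.png

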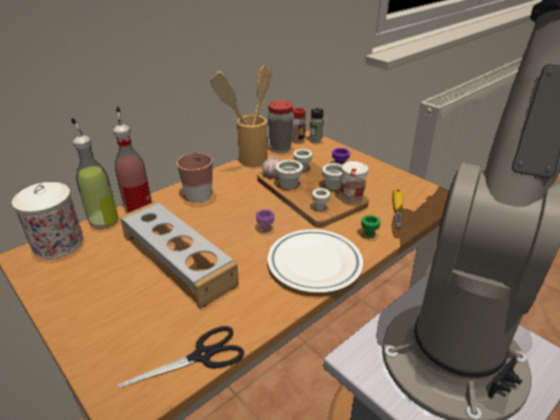

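White pots, full top-image pixels: a (342,166), b (371,199), c (376,150), d (332,224). Look-alikes to avoid: purple (274,203) and (425,168), green (343,275). Garlic (338,139) touches near a, and the jar (373,231) stands beside b.

Now I'll measure the rims, the openings, the obstacles and their heights from both views.

```bash
cat > meas.py <<'E'
from h import *
from scipy.optimize import least_squares
def pix2plane(n,uv,z):
    K,R,t=cal(n); uv=np.atleast_2d(np.asarray(uv,float)); r=np.c_[(uv-K[[0,1],[2,2]])/K[[0,1],[0,1]],np.ones(len(uv))]@R
    c=-R.T@t; return c+r*((z-c[2])/r[:,2])[:,None]
def circ(xy):
    f=lambda p:np.hypot(xy[:,0]-p[0],xy[:,1]-p[1])-p[2]
    return least_squares(f,[*xy.mean(0),.03],loss="soft_l1",f_scale=.002).x
E
python3 - <<'E'
from meas import *
W={n:cloud(n,np.load(n+".npz")["d"]) for n in("scene","top")}
H=dict(a=.078,b=.074,c=.07,d=.066)
for n,P in(("top",dict(a=(342,166),b=(371,199),c=(376,150),d=(332,224))),("scene",dict(a=(291,174),b=(335,177),c=(304,155),d=(322,198)))):
    ms=nets.masks_of(n,"pot_a")
    for k,p in P.items():
        m=min(ms,key=lambda m:np.hypot(*(np.array(m["at"])*[560,420]-p)))["region"]
        w=W[n][m]; w=w[~np.isnan(w[:,0])]; z=np.percentile(w[:,2],90)
        # outline -> at rim height
        top=w[w[:,2]>z-.006]
        hull=cv2.convexHull(np.argwhere(m)[:,::-1].astype(np.float32)).reshape(-1,2)
        q=pix2plane(n,hull,H[k])[:,:2]
        print(n,k,"z",np.round(np.percentile(w[:,2],[50,80,90,97]),4),"rim c",np.round(circ(top[:,:2]),4),"outline",np.round(circ(q),4))
for n in("top","scene"):
    for o in("garlic","jam_jar","rail","board"):
        m=nets.masks_of(n,o)[0]["region"]; w=W[n][m]; w=w[~np.isnan(w[:,0])]
        print(n,o,np.round(np.nanpercentile(w,[3,50,97],axis=0),3).tolist())
# table/rail top
w=W["top"]
r=(np.abs(w[...,2]-.062)<.008); r[:,260:]=0; r[:120]=0;r[250:]=0
cnt=r.sum();print("rail px",cnt,"z",np.nanmedian(w[r],axis=0))
im=np.load("top.npz")["im"]
cv2.imwrite("railm.png",r.astype(np.uint8)*255)
for n in W:
    w=W[n];print(n,"tall pts by region:")
t=W["top"]; 
for x0 in np.arange(.2,.75,.05):
    print(round(x0,2),[int(1000*np.nanmax(np.r_[0,t[...,2][(t[...,0]>=x0)&(t[...,0]<x0+.05)&(t[...,1]>=y)&(t[...,1]<y+.05)]])) for y in np.arange(.45,-.45,-.05)])
E
```

```text
top a z [0.0623 0.0788 0.0799 0.0814] rim c [ 0.577  -0.1573  0.0305] outline [ 0.5771 -0.1572  0.0342]
top b z [0.0629 0.0746 0.0762 0.0777] rim c [ 0.4943 -0.2354  0.0265] outline [ 0.4942 -0.235   0.0313]
top c z [0.0637 0.071  0.0723 0.0737] rim c [ 0.6159 -0.2441  0.0219] outline [ 0.6156 -0.2435  0.0268]
top d z [0.0641 0.0676 0.0684 0.0699] rim c [ 0.4463 -0.1387  0.0177] outline [ 0.4464 -0.1384  0.0215]
scene a z [0.0648 0.0755 0.0772 0.0785] rim c [ 0.5717 -0.157   0.0308] outline [ 0.5441 -0.1296  0.0643]
scene b z [0.0622 0.0717 0.0734 0.0748] rim c [ 0.4892 -0.2353  0.0263] outline [ 0.4663 -0.2157  0.0527]
scene c z [0.0621 0.0687 0.0701 0.0722] rim c [ 0.6105 -0.2435  0.0219] outline [ 0.5853 -0.2206  0.0539]
scene d z [0.0578 0.0649 0.0657 0.0666] rim c [ 0.4409 -0.1384  0.0173] outline [ 0.4259 -0.12    0.04  ]
top garlic [[0.621, -0.185, 0.046], [0.642, -0.159, 0.062], [0.667, -0.136, 0.076]]
top jam_jar [[0.395, -0.257, 0.024], [0.425, -0.227, 0.109], [0.453, -0.201, 0.113]]
top rail [[0.389, 0.163, 0.045], [0.548, 0.205, 0.063], [0.678, 0.253, 0.067]]
top board [[
[... 618 characters left out ...]
49, 14, 13, 6, 7]
0.3 [7, 12, 11, 17, 14, 13, 7, 6, 25, 15, 16, 24, 47, 50, 8, 21, 20, 6]
0.35 [6, 6, 7, 6, 67, 68, 66, 7, 24, 20, 23, 25, 7, 26, 112, 103, 22, 18]
0.4 [8, 7, 8, 9, 65, 68, 69, 6, 23, 24, 25, 27, 70, 112, 115, 113, 9, 6]
0.45 [9, 7, 7, 7, 66, 69, 68, 9, 7, 48, 50, 16, 70, 70, 113, 79, 7, 7]
0.5 [6, 7, 6, 7, 66, 69, 69, 7, 7, 47, 47, 8, 81, 82, 78, 79, 7, 7]
0.55 [6, 7, 8, 7, 66, 68, 67, 7, 6, 6, 7, 8, 84, 82, 74, 73, 54, 53]
0.6 [6, 6, 6, 7, 708, 709, 709, 709, 709, 709, 709, 710, 709, 710, 710, 709, 708, 53]
0.65 [6, 6, 6, 6, 708, 709, 709, 709, 709, 709, 709, 709, 709, 709, 708, 709, 708, 7]
0.7 [7, 146, 147, 143, 133, 85, 207, 7, 109, 100, 109, 7, 6, 133, 132, 148, 151, 7]
```

```bash
cat > rail.py <<'E'
from meas import *
def rail(n,im,d,box):
    w=cloud(n,d)
    hsv=cv2.cvtColor(im,cv2.COLOR_RGB2HSV)
    g=((hsv[...,1]<70)&(np.abs(w[...,2]-.062)<.012)).astype(np.uint8); x0,x1,y0,y1=box
    m=np.zeros_like(g); m[y0:y1,x0:x1]=g[y0:y1,x0:x1]
    m=cv2.morphologyEx(m,cv2.MORPH_OPEN,np.ones((2,2)))
    cs,h=cv2.findContours(cv2.resize(m*255,None,fx=4,fy=4,interpolation=cv2.INTER_CUBIC)//128,cv2.RETR_CCOMP,cv2.CHAIN_APPROX_NONE)
    out=[]
    for c,hh in zip(cs,h[0]):
        a=cv2.contourArea(c)/16
        if hh[3]>=0 and a>40:
            q=pix2plane(n,(c.reshape(-1,2)+.5)/4-.5,.062)[:,:2]; out.append(circ(q))
    sh=max((c for c,hh in zip(cs,h[0]) if hh[3]<0),key=cv2.contourArea)
    q=pix2plane(n,(sh.reshape(-1,2)+.5)/4-.5,.062)[:,:2].astype(np.float32)
    return sorted(out,key=lambda p:p[0]),cv2.minAreaRect(q*1000),np.nanmedian(w[m>0][:,2])
E
python3 - <<'E'
from rail import *
for n,b in(("top",(140,240,110,260)),("scene",(100,260,190,310))):
    z=np.load(n+".npz"); o,r,h=rail(n,z["im"],z["d"],b)
    print(n,np.round(o,4).tolist(),r,h)
    o=np.array(o)[:,:2]
    if len(o)==4:
        L=np.c_[np.zeros(4),[.097,.021,-.046,-.104]]
        A=L-L.mean(0);B=o-o.mean(0);th=np.arctan2((A[:,0]*B[:,1]-A[:,1]*B[:,0]).sum(),(A*B).sum())
        R=np.array([[np.cos(th),-np.sin(th)],[np.sin(th),np.cos(th)]]);t=o.mean(0)-R@L.mean(0)
        print("th deg",np.degrees(th),"t",t,"fit",np.round(L@R.T+t,4).tolist(),"res mm",np.round(1000*(L@R.T+t-o),1).tolist())
    w=cloud(n,z["d"]).reshape(-1,3)
    s=w[(w[:,2]>.1)&(w[:,2]<.6)&(w[:,0]>.6)&(w[:,0]<.85)]
    for y in np.arange(-.4,.4,.05):
        q=s[(s[:,1]>y)&(s[:,1]<y+.05)]
        if len(q)>5: print(n,"y",round(y,2),"xmin",q[:,0].min().round(3),"zmax",q[:,2].max().round(3),len(q))
E
```

```text
top [[0.4348, 0.2041, 0.0309], [0.5104, 0.2058, 0.0266], [0.5775, 0.2071, 0.0221], [0.6353, 0.2083, 0.0177]] ((530.8034057617188, 205.6045684814453), (279.4926452636719, 95.26968383789062), 1.1846051216125488) 0.06248099749536743
th deg 91.1757285175849 t [0.53149324 0.20614552] fit [[0.4345, 0.2042], [0.5105, 0.2057], [0.5775, 0.2071], [0.6355, 0.2083]] res mm [[-0.3, 0.0], [0.1, -0.1], [0.0, 0.0], [0.2, 0.0]]
top y -0.4 xmin 0.76 zmax 0.247 900
top y -0.35 xmin 0.737 zmax 0.247 1170
top y -0.3 xmin 0.739 zmax 0.264 1361
top y -0.25 xmin 0.734 zmax 0.252 1146
top y -0.2 xmin 0.734 zmax 0.247 1029
top y -0.15 xmin 0.779 zmax 0.286 735
top y -0.1 xmin 0.805 zmax 0.269 666
top y -0.05 xmin 0.692 zmax 0.246 701
top y -0.0 xmin 0.677 zmax 0.248 736
top y 0.05 xmin 0.681 zmax 0.249 728
top y 0.1 xmin 0.754 zmax 0.247 752
top y 0.15 xmin 0.742 zmax 0.27 1543
top y 0.2 xmin 0.752 zmax 0.247 1007
top y 0.25 xmin 0.747 zmax 0.268 1372
top y 0.3 xmin 0.72 zmax 0.248 1109
top y 0.35 xmin 0.711 zmax 0.248 1777
scene [[0.4276, 0.2075, 0.0299], [0.503, 0.2086, 0.0255], [0.5687, 0.2097, 0.0205], [0
[... 272 characters left out ...]
 res mm [[-1.4, -0.2], [-0.8, 0.2], [0.5, 0.3], [1.7, -0.3]]
scene y -0.4 xmin 0.757 zmax 0.415 1328
scene y -0.35 xmin 0.731 zmax 0.421 1432
scene y -0.3 xmin 0.734 zmax 0.427 1952
scene y -0.25 xmin 0.728 zmax 0.433 2040
scene y -0.2 xmin 0.727 zmax 0.439 1883
scene y -0.15 xmin 0.773 zmax 0.444 2414
scene y -0.1 xmin 0.801 zmax 0.45 2315
scene y -0.05 xmin 0.689 zmax 0.456 2546
scene y -0.0 xmin 0.671 zmax 0.462 2822
scene y 0.05 xmin 0.678 zmax 0.468 3081
scene y 0.1 xmin 0.748 zmax 0.474 3022
scene y 0.15 xmin 0.737 zmax 0.481 4472
scene y 0.2 xmin 0.744 zmax 0.487 3936
scene y 0.25 xmin 0.741 zmax 0.492 5493
scene y 0.3 xmin 0.716 zmax 0.495 4824
scene y 0.35 xmin 0.706 zmax 0.401 3501
```

View pics/top0.png

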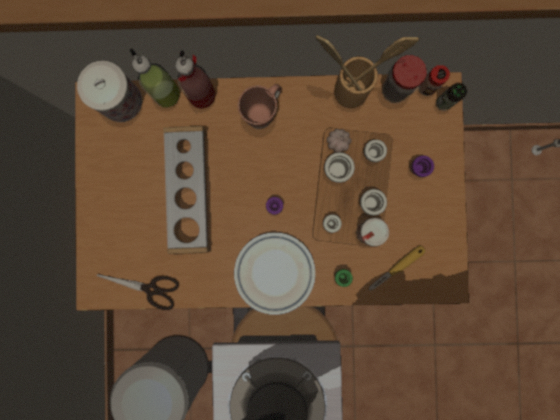

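Emit:
step_arm(targets=[{"translation": [2, -1.4, 0], "yaw": 2}, {"translation": [5, -3.6, 0], "yaw": 4}, {"translation": [8.5, -6, 0], "yaw": 6}, {"translation": [12, -8.5, 0], "yaw": 8}, {"translation": [15.5, -11, 0], "yaw": 10}, {"translation": [19, -13.5, 0], "yaw": 12}, {"translation": [22.5, -16, 0], "yaw": 14}, {"translation": [26, -18.5, 0], "yaw": 16.3}, {"translation": [29, -20.6, 0], "yaw": 16.3}, {"translation": [31, -22, 0], "yaw": 16.3}], claw=-1)

```text
time: 1.93
ee_pos: [0.4282, -0.3455, 0.223]
ee_rot: [-3.141, -0.007, -0.002]
force: [0.7, -0.2, -0.8]
width: 0.0881
gripper_force: 0.0
```

```bash
python3 - <<'E'
from h import *
for i in range(3):
    s=sensors.state();print(s["time"],np.round(s["ee_pos"],4),np.round(s["ee_rot"],4),np.abs(s["joint_velocities"]).max());viewer.camera("top")
E
```

```text
1.9333 [ 0.4282 -0.3455  0.223 ] [-3.1407e+00 -6.9000e-03 -2.3000e-03] 0.5870568279994104
1.9833 [ 0.4316 -0.3414  0.223 ] [-3.1387 -0.0167 -0.0049] 0.13169809909484087
2.0333 [ 0.4295 -0.3444  0.223 ] [-3.1399 -0.0151 -0.0032] 0.08149783322230666
```

Emit:
step_arm(targets=[{"translation": [1.5, -1.9, 0], "yaw": 0}, {"translation": [4, -5, 0], "yaw": 0}, {"translation": [6.5, -8.2, 0], "yaw": 0}, {"translation": [9, -11.4, 0], "yaw": 0}, {"translation": [11.5, -14.5, 0], "yaw": 0}, {"translation": [13.5, -17, 2], "yaw": 0}, {"translation": [14.8, -18.7, 4], "yaw": 0}, {"translation": [14.8, -18.7, 5], "yaw": 0}, {"translation": [14.8, -18.7, 5], "yaw": 0}, {"translation": [14.8, -18.7, 5], "yaw": 0}])

```text
time: 2.92
ee_pos: [0.5721, -0.165, 0.1722]
ee_rot: [3.141, -0.004, -0.003]
force: [0.8, -0.1, 0.8]
width: 0.0876
gripper_force: 0.0
```

```bash
cat > see.py <<'E'
import sys
from h import *
im,d=viewer.camera("top"); im2,d2=viewer.camera("scene")
np.savez("t_"+sys.argv[1],im=im,d=d); np.savez("s_"+sys.argv[1],im=im2,d=d2)
s=sensors.state();print(s["time"],np.round(s["ee_pos"],4),np.round(s["ee_rot"],4),np.round(s["force"],1),s["width"],s["gripper_force"])
E
python3 see.py 1; python3 - <<'E'
from h import *
a=np.load("t_1.npz")["im"][90:290,250:450];b=np.load("s_1.npz")["im"][90:290,220:420]
save("g1.png",cv2.resize(np.hstack([a,b]),None,fx=2,fy=2))
E
```

```text
3.0167 [ 0.5729 -0.1653  0.1736] [ 3.1402e+00 -5.3000e-03  1.4000e-03] [ 0.4 -0.4 -0.9] 0.08786857964651204 0.0
```

View pics/g1.png

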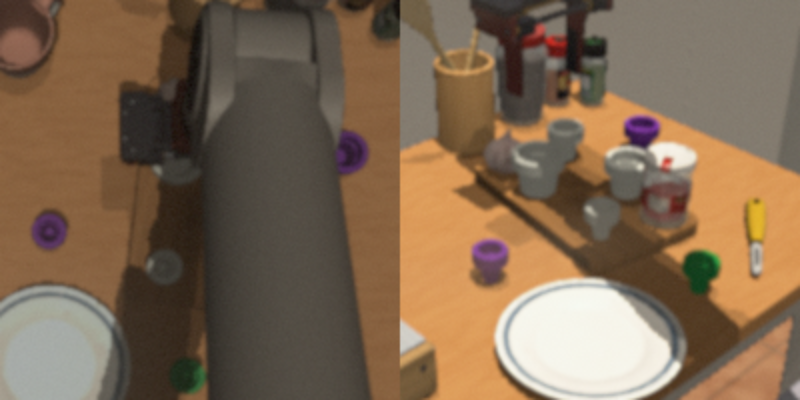

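```bash
python3 - <<'E'
from meas import *
for n,f in(("scene","s_1"),("top","t_1")):
    w=cloud(n,np.load(f+".npz")["d"]).reshape(-1,3)
    s=w[(np.abs(w[:,0]-.573)<.06)&(np.abs(w[:,1]+.165)<.09)&(w[:,2]>.16)&(w[:,2]<.225)]
    for lo in np.arange(.165,.225,.01):
        q=s[(s[:,2]>=lo)&(s[:,2]<lo+.01)]
        for sg in(1,-1):
            g=q[(q[:,1]+.165)*sg>0]
            if len(g)>3: print(n,round(lo,3),sg,len(g),np.round(np.percentile(g,[5,50,95],axis=0)[:,:2],4).tolist())
E
```

```text
scene 0.165 1 5 [[0.5611, -0.119], [0.5659, -0.1153], [0.5791, -0.1143]]
scene 0.165 -1 6 [[0.5602, -0.2172], [0.5659, -0.2118], [0.5779, -0.2098]]
scene 0.175 1 35 [[0.5593, -0.1197], [0.5668, -0.1145], [0.5827, -0.112]]
scene 0.175 -1 30 [[0.5587, -0.2158], [0.5644, -0.2107], [0.579, -0.208]]
scene 0.185 1 36 [[0.5603, -0.1206], [0.5672, -0.1143], [0.5839, -0.1121]]
scene 0.185 -1 32 [[0.5596, -0.2164], [0.567, -0.2112], [0.5779, -0.209]]
scene 0.195 1 32 [[0.5593, -0.1209], [0.5663, -0.114], [0.5798, -0.1114]]
scene 0.195 -1 32 [[0.5595, -0.216], [0.5652, -0.2109], [0.5795, -0.2086]]
scene 0.205 1 35 [[0.5599, -0.1193], [0.5648, -0.1122], [0.5799, -0.1102]]
scene 0.205 -1 34 [[0.5584, -0.217], [0.5655, -0.2109], [0.579, -0.2076]]
scene 0.215 1 38 [[0.5596, -0.1199], [0.5649, -0.1111], [0.5811, -0.1092]]
scene 0.215 -1 38 [[0.5598, -0.2192], [0.5648, -0.2115], [0.5795, -0.2087]]
```

Emit:
step_arm(targets=[{"translation": [0.2, -0.5, 1], "yaw": 0}, {"translation": [0.2, -0.7, 2.5], "yaw": 0}, {"translation": [0.2, -0.7, 4], "yaw": 0}, {"translation": [0.2, -0.7, 5.5], "yaw": 0}, {"translation": [0.2, -0.7, 6.5], "yaw": 0}, {"translation": [0.2, -0.7, 7], "yaw": 0}, {"translation": [0.2, -0.7, 7], "yaw": 0}, {"translation": [0.2, -0.7, 7], "yaw": 0}, {"translation": [0.2, -0.7, 7], "yaw": 0}, {"translation": [0.2, -0.7, 7], "yaw": 0}])

```text
time: 3.85
ee_pos: [0.576, -0.1557, 0.1036]
ee_rot: [3.141, 0.0, 0.003]
force: [0.4, -0.7, 0.1]
width: 0.0878
gripper_force: 0.0
```

Well aligned. Next I'll go down to z≈0.064 and close.

Emit:
step_arm(targets=[{"translation": [0, 0.1, 0.8], "yaw": 0}, {"translation": [0, 0.1, 1.8], "yaw": 0}, {"translation": [0, 0.1, 2.8], "yaw": 0}, {"translation": [0, 0.1, 3.5], "yaw": 0}, {"translation": [0, 0.1, 3.9], "yaw": 0}, {"translation": [0, 0.1, 3.9], "yaw": 0}, {"translation": [0, 0.1, 3.9], "yaw": 0}, {"translation": [0, 0.1, 3.9], "yaw": 0}, {"translation": [0, 0.1, 3.9], "yaw": 0}, {"translation": [0, 0.1, 3.9], "yaw": 0}])

```text
time: 4.68
ee_pos: [0.5756, -0.1566, 0.0641]
ee_rot: [3.141, 0.0, 0.001]
force: [-0.7, 0.8, -0.0]
width: 0.0878
gripper_force: 0.0
```

Emit:
step_arm(targets=[{"translation": [0, 0, 0], "yaw": 0}, {"translation": [0, 0, 0], "yaw": 0}, {"translation": [0, 0, 0], "yaw": 0}, {"translation": [0, 0, 0], "yaw": 0}, {"translation": [0, 0, 0], "yaw": 0}, {"translation": [0, 0, 0], "yaw": 0}, {"translation": [0, 0, 0], "yaw": 0}, {"translation": [0, 0, 0], "yaw": 0}, {"translation": [0, 0, 0], "yaw": 0}, {"translation": [0, 0, 0], "yaw": 0}], claw=1)

```text
time: 5.52
ee_pos: [0.5754, -0.1568, 0.0638]
ee_rot: [3.141, 0.0, 0.0]
force: [-0.1, -1.0, 4.2]
width: 0.0695
gripper_force: 30.0
```

Emit:
step_arm(targets=[{"translation": [0, 0, -0.5], "yaw": 0}, {"translation": [0, 0, -1.5], "yaw": 0}, {"translation": [0, 0, -3], "yaw": 0}, {"translation": [0, 0, -5], "yaw": 0}, {"translation": [0, 0, -7], "yaw": 0}, {"translation": [-0.2, -0.5, -9], "yaw": 0}, {"translation": [-0.6, -1.5, -11], "yaw": 0}, {"translation": [-1.2, -3, -12], "yaw": 0}, {"translation": [-2.1, -5.3, -12], "yaw": 0}, {"translation": [-3.2, -8, -12], "yaw": 0}])

```text
time: 6.35
ee_pos: [0.5437, -0.0768, 0.1852]
ee_rot: [3.141, -0.003, 0.004]
force: [-0.2, 0.9, -2.2]
width: 0.0691
gripper_force: 30.0
```

Emit:
step_arm(targets=[{"translation": [-1, -2.6, 0], "yaw": 0}, {"translation": [-2.1, -5.4, 0], "yaw": 0}, {"translation": [-3.3, -8.5, 0], "yaw": 0}, {"translation": [-4.5, -11.6, 0], "yaw": 0}, {"translation": [-5.7, -14.7, 0], "yaw": 0}, {"translation": [-6.9, -17.8, 0], "yaw": 0}, {"translation": [-8.1, -20.9, 0], "yaw": 0}, {"translation": [-9.2, -23.8, 0], "yaw": 0}, {"translation": [-10.2, -26.2, 0], "yaw": 0}, {"translation": [-10.9, -27.8, 0], "yaw": 0}])

```text
time: 7.18
ee_pos: [0.4325, 0.2045, 0.1844]
ee_rot: [-3.14, -0.006, -0.0]
force: [-0.2, 0.7, -1.9]
width: 0.0691
gripper_force: 30.0
```

Emit:
step_arm(targets=[{"translation": [-0.1, -0.3, 0], "yaw": -0.5}, {"translation": [-0.1, -0.3, 0.5], "yaw": -1.2}, {"translation": [-0.1, -0.3, 1.5], "yaw": -1.2}, {"translation": [-0.1, -0.3, 2.5], "yaw": -1.2}, {"translation": [-0.1, -0.3, 3.5], "yaw": -1.2}, {"translation": [-0.1, -0.3, 4], "yaw": -1.2}, {"translation": [-0.1, -0.3, 4], "yaw": -1.2}, {"translation": [-0.1, -0.3, 4], "yaw": -1.2}, {"translation": [-0.1, -0.3, 4], "yaw": -1.2}, {"translation": [-0.1, -0.3, 4], "yaw": -1.2}])

```text
time: 8.02
ee_pos: [0.4336, 0.2045, 0.1441]
ee_rot: [-3.141, -0.033, -0.001]
force: [0.1, 0.5, -0.9]
width: 0.0696
gripper_force: 30.0
```

```bash
python3 see.py 2; python3 - <<'E'
from h import *
a=np.load("t_2.npz")["im"][100:300,110:310];b=np.load("s_2.npz")["im"][150:350,80:280]
save("g2.png",cv2.resize(np.hstack([a,b]),None,fx=2,fy=2))
E
```

```text
8.1167 [0.4335 0.2046 0.1441] [-3.1411e+00 -3.3300e-02 -1.3000e-03] [-0.5  0.5 -1.8] 0.0689811020174569 29.999620614980813
```

View pics/g2.png

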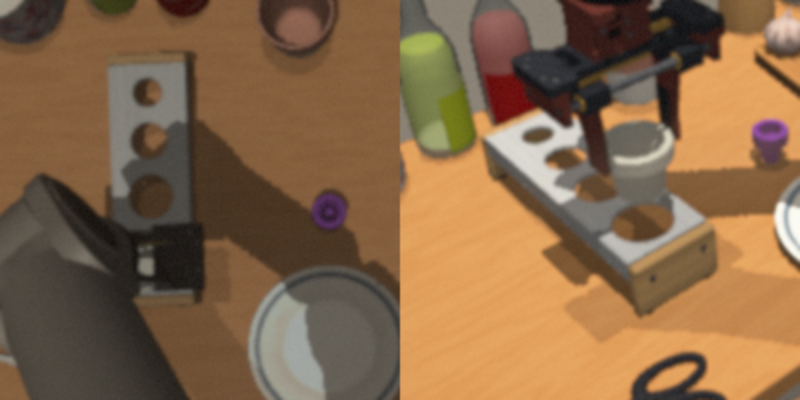

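```bash
cat > hang.py <<'E'
import sys
from meas import *
# depth rim fit of hanging pot vs sheet hole, scene camera
f,x,y,zr,rad=sys.argv[1],*map(float,sys.argv[2:])
w=cloud("scene",np.load(f)["d"]).reshape(-1,3)
q=w[(np.hypot(w[:,0]-x+.003,w[:,1]-y)<rad+.012)&(w[:,2]>zr-.022)&(w[:,2]<zr+.006)]
print("z pct",np.round(np.percentile(q[:,2],[50,80,90,97]),4))
t=q[q[:,2]>np.percentile(q[:,2],90)-.005]
print("top rim",len(t),np.round(circ(t[:,:2]),4))
f2=lambda p:np.hypot(q[:,0]-p[0],q[:,1]-p[1])
E
python3 hang.py s_2.npz .4335 .2045 .158 .035
python3 - <<'E'
from meas import *
# sheet points around each hole (original view), depth-based: fit hole by nearest sheet points
w=cloud("scene",np.load("scene.npz")["d"]).reshape(-1,3)
s=w[np.abs(w[:,2]-.061)<.006]
for x,y,r in((.4262,.2072,.031),):
    d=s[:,:2]-[x,y]; a=np.arctan2(d[:,1],d[:,0]); rr=np.hypot(*d.T); k=[]
    for b in np.arange(-np.pi,np.pi,.3):
        i=np.where((a>b)&(a<b+.3)&(rr<.045))[0]
        if len(i): k.append(s[i[np.argmin(rr[i])],:2])
    print(np.round(circ(np.array(k)),4))
E
```

```text
z pct [0.1521 0.1574 0.1583 0.1604]
top rim 396 [0.4306 0.2049 0.0318]
[0.4329 0.2065 0.0303]
```

Emit:
step_arm(targets=[{"translation": [0, -0.1, 1], "yaw": 0}, {"translation": [0, -0.1, 2.2], "yaw": 0}, {"translation": [0, -0.1, 3.4], "yaw": 0}, {"translation": [0, -0.1, 4.4], "yaw": 0}, {"translation": [0, -0.1, 5.2], "yaw": 0}, {"translation": [0, -0.1, 6], "yaw": 0}, {"translation": [0, -0.1, 6.6], "yaw": 0}, {"translation": [0, -0.1, 7], "yaw": 0}, {"translation": [0, -0.1, 7], "yaw": 0}, {"translation": [0, -0.1, 7], "yaw": 0}])

```text
time: 8.95
ee_pos: [0.4333, 0.2055, 0.0736]
ee_rot: [-3.141, -0.033, 0.0]
force: [-0.0, -0.1, -1.7]
width: 0.0689
gripper_force: 30.0
```

Emit:
step_arm(targets=[{"translation": [0, 0, 0.2], "yaw": 0}, {"translation": [0, 0, 0.3], "yaw": 0}, {"translation": [0, 0, 0.4], "yaw": 0}, {"translation": [0, 0, 0.5], "yaw": 0}, {"translation": [0, 0, 0.6], "yaw": 0}, {"translation": [0, 0, 0.7], "yaw": 0}, {"translation": [0, 0, 0.7], "yaw": 0}, {"translation": [0, 0, 0.7], "yaw": 0}, {"translation": [0, 0, 0.7], "yaw": 0}, {"translation": [0, 0, 0.7], "yaw": 0}])

```text
time: 9.78
ee_pos: [0.4332, 0.2054, 0.0667]
ee_rot: [-3.141, -0.033, -0.0]
force: [0.9, -0.3, -1.0]
width: 0.069
gripper_force: 30.0
```

Emit:
step_arm(targets=[{"translation": [0, 0, 0], "yaw": 0}, {"translation": [0, 0, 0], "yaw": 0}, {"translation": [0, 0, 0], "yaw": 0}, {"translation": [0, 0, 0], "yaw": 0}, {"translation": [0, 0, 0], "yaw": 0}, {"translation": [0, 0, 0], "yaw": 0}, {"translation": [0, 0, -0.3], "yaw": 0}, {"translation": [0, 0, -1], "yaw": 0}, {"translation": [0, 0, -2.5], "yaw": 0}, {"translation": [0, 0, -4], "yaw": 0}], claw=-1)

```text
time: 10.62
ee_pos: [0.4328, 0.2053, 0.1073]
ee_rot: [3.141, 0.034, -0.001]
force: [-0.2, 0.2, 0.3]
width: 0.0877
gripper_force: 0.0
```

Emit:
step_arm(targets=[{"translation": [0.1, 1, -2.5], "yaw": 0}, {"translation": [0.3, 3, -4.5], "yaw": 0}, {"translation": [0.7, 6.5, -6], "yaw": 0}, {"translation": [1.1, 10.3, -6], "yaw": 0}, {"translation": [1.6, 14.3, -6], "yaw": 0}, {"translation": [2.1, 18.3, -6], "yaw": 0}, {"translation": [2.5, 22.3, -6], "yaw": 0}, {"translation": [3, 26.3, -6], "yaw": 0}, {"translation": [3.4, 30.3, -6], "yaw": 0}, {"translation": [3.9, 34.3, -6], "yaw": 0}])

```text
time: 11.45
ee_pos: [0.4793, -0.1387, 0.1675]
ee_rot: [3.141, 0.034, 0.001]
force: [0.6, 0.6, 0.3]
width: 0.0879
gripper_force: 0.0
```

Emit:
step_arm(targets=[{"translation": [0.4, 3.8, 0], "yaw": 0}, {"translation": [0.8, 6.8, 0], "yaw": 0}, {"translation": [1.1, 9, 0], "yaw": 0}, {"translation": [1.1, 9.9, 1], "yaw": 0}, {"translation": [1.1, 9.9, 2.5], "yaw": 0}, {"translation": [1.1, 9.9, 4.2], "yaw": 0}, {"translation": [1.1, 9.9, 5.7], "yaw": 0}, {"translation": [1.1, 9.9, 6.5], "yaw": 0}, {"translation": [1.1, 9.9, 6.5], "yaw": 0}, {"translation": [1.1, 9.9, 6.5], "yaw": 0}])

```text
time: 12.28
ee_pos: [0.4925, -0.2346, 0.1016]
ee_rot: [-3.141, -0.035, 0.001]
force: [0.1, 0.0, 0.1]
width: 0.0874
gripper_force: 0.0
```

```bash
python3 see.py 3; python3 - <<'E'
from h import *
a=np.load("t_3.npz")["im"][100:300,110:310];b=np.load("s_3.npz")["im"]
save("g3.png",np.hstack([cv2.resize(b[180:330,110:310],None,fx=2,fy=2),cv2.resize(b[120:270,230:430],None,fx=2,fy=2)]))
from rail import *
w=cloud("top",np.load("t_3.npz")["d"]).reshape(-1,3)
q=w[(np.hypot(w[:,0]-.4345,w[:,1]-.205)<.045)&(w[:,2]>.07)&(w[:,2]<.1)]
print("a seated?",np.round(np.percentile(q[:,2],[50,80,90]),4),np.round(circ(q[:,:2]),4))
E
```

```text
12.3833 [ 0.4932 -0.2352  0.1025] [3.1411e+00 3.4000e-02 2.1000e-03] [0.2 0.2 0.7] 0.08790825928087247 0.0
a seated? [0.0801 0.0821 0.0831] [0.4353 0.2046 0.0308]
```

View pics/g3.png

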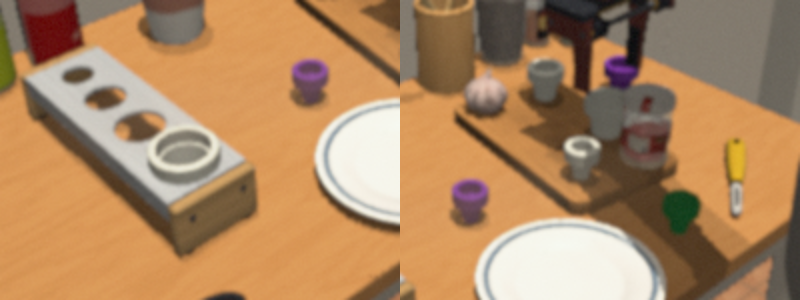

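Pot a sits flat in its opening: rim top at 0.081 m, within 1 mm of centre. Garlic and jar are undisturbed. Pot b is next.

Emit:
step_arm(targets=[{"translation": [0, 0, 0.8], "yaw": 0}, {"translation": [0, 0, 1.8], "yaw": 0}, {"translation": [0, 0, 2.8], "yaw": 0}, {"translation": [0, 0, 3.6], "yaw": 0}, {"translation": [0, 0, 4.2], "yaw": 0}, {"translation": [0, 0, 4.2], "yaw": 0}, {"translation": [0, 0, 4.2], "yaw": 0}, {"translation": [0, 0, 4.2], "yaw": 0}, {"translation": [0, 0, 4.2], "yaw": 0}, {"translation": [0, 0, 4.2], "yaw": 0}])

```text
time: 13.22
ee_pos: [0.4929, -0.2355, 0.0601]
ee_rot: [3.141, 0.033, 0.001]
force: [-0.4, 0.6, -1.4]
width: 0.0881
gripper_force: 0.0
```

Emit:
step_arm(targets=[{"translation": [0, 0, 0], "yaw": 0}, {"translation": [0, 0, 0], "yaw": 0}, {"translation": [0, 0, 0], "yaw": 0}, {"translation": [0, 0, 0], "yaw": 0}, {"translation": [0, 0, 0], "yaw": 0}, {"translation": [0, 0, 0], "yaw": 0}, {"translation": [0, 0, 0], "yaw": 0}, {"translation": [0, 0, 0], "yaw": 0}, {"translation": [0, 0, 0], "yaw": 0}, {"translation": [0, 0, 0], "yaw": 0}], claw=1)

```text
time: 14.05
ee_pos: [0.4927, -0.2356, 0.0598]
ee_rot: [3.141, 0.033, 0.0]
force: [0.1, -0.9, 1.5]
width: 0.0614
gripper_force: 30.0
```

Emit:
step_arm(targets=[{"translation": [0, 0, -0.5], "yaw": 0}, {"translation": [0, 0, -1.5], "yaw": 0}, {"translation": [0, 0, -3], "yaw": 0}, {"translation": [0, 0, -5], "yaw": 0}, {"translation": [0, 0, -7], "yaw": 0}, {"translation": [0, -0.5, -9], "yaw": 0}, {"translation": [0.1, -1.5, -11], "yaw": 0}, {"translation": [0.2, -3.2, -12], "yaw": 0}, {"translation": [0.3, -5.8, -12], "yaw": 0}, {"translation": [0.5, -9, -12], "yaw": 0}])

```text
time: 14.88
ee_pos: [0.4958, -0.1461, 0.1814]
ee_rot: [3.14, 0.028, 0.004]
force: [1.0, 0.4, -1.3]
width: 0.0608
gripper_force: 30.0
```

Emit:
step_arm(targets=[{"translation": [0.2, -3.4, 0], "yaw": 0}, {"translation": [0.4, -6.9, 0], "yaw": 0}, {"translation": [0.6, -10.5, 0], "yaw": 0}, {"translation": [0.8, -14.1, 0], "yaw": 0}, {"translation": [1.1, -17.7, 0], "yaw": 0}, {"translation": [1.3, -21.3, 0], "yaw": 0}, {"translation": [1.5, -24.9, 0], "yaw": 0}, {"translation": [1.7, -28.5, 0], "yaw": 0}, {"translation": [1.9, -31.8, 0], "yaw": 0}, {"translation": [2, -34, 0], "yaw": 0}])

```text
time: 15.72
ee_pos: [0.5077, 0.1992, 0.1806]
ee_rot: [-3.14, -0.039, -0.001]
force: [-0.2, 0.6, -0.5]
width: 0.0609
gripper_force: 30.0
```

Emit:
step_arm(targets=[{"translation": [0.1, -0.9, 0], "yaw": 0}, {"translation": [0.1, -1.1, 0.5], "yaw": 0}, {"translation": [0.1, -1.1, 1.5], "yaw": 0}, {"translation": [0.1, -1.1, 2.8], "yaw": 0}, {"translation": [0.1, -1.1, 4.1], "yaw": 0}, {"translation": [0.1, -1.1, 5.2], "yaw": 0}, {"translation": [0.1, -1.1, 6], "yaw": 0}, {"translation": [0.1, -1.1, 6], "yaw": 0}, {"translation": [0.1, -1.1, 6], "yaw": 0}, {"translation": [0.1, -1.1, 6], "yaw": 0}])

```text
time: 16.55
ee_pos: [0.5096, 0.2058, 0.1201]
ee_rot: [-3.141, -0.033, -0.001]
force: [-0.5, -1.0, -0.6]
width: 0.061
gripper_force: 30.0
```

Emit:
step_arm(targets=[{"translation": [-0.1, -0.1, 0.7], "yaw": 0}, {"translation": [-0.1, -0.1, 1.6], "yaw": 0}, {"translation": [-0.1, -0.1, 2.5], "yaw": 0}, {"translation": [-0.1, -0.1, 3.3], "yaw": 0}, {"translation": [-0.1, -0.1, 4], "yaw": 0}, {"translation": [-0.1, -0.1, 4.6], "yaw": 0}, {"translation": [-0.1, -0.1, 5], "yaw": 0}, {"translation": [-0.1, -0.1, 5.3], "yaw": 0}, {"translation": [-0.1, -0.1, 5.3], "yaw": 0}, {"translation": [-0.1, -0.1, 5.3], "yaw": 0}])

```text
time: 17.38
ee_pos: [0.5083, 0.2071, 0.0667]
ee_rot: [-3.141, -0.033, -0.0]
force: [-0.2, -0.1, -1.2]
width: 0.0611
gripper_force: 30.0
```

Emit:
step_arm(targets=[{"translation": [0, 0, 0], "yaw": 0}, {"translation": [0, 0, 0], "yaw": 0}, {"translation": [0, 0, 0], "yaw": 0}, {"translation": [0, 0, 0], "yaw": 0}, {"translation": [0, 0, 0], "yaw": 0}, {"translation": [0, 0, 0], "yaw": 0}, {"translation": [0, 0, -0.3], "yaw": 0}, {"translation": [0, 0, -1], "yaw": 0}, {"translation": [0, 0, -2.5], "yaw": 0}, {"translation": [0, 0, -4], "yaw": 0}], claw=-1)

```text
time: 18.22
ee_pos: [0.5078, 0.2069, 0.1072]
ee_rot: [3.141, 0.034, -0.001]
force: [0.7, 0.1, -0.1]
width: 0.0878
gripper_force: 0.0
```

Emit:
step_arm(targets=[{"translation": [0.2, 1, -2.5], "yaw": 0}, {"translation": [0.6, 3, -4.5], "yaw": 0}, {"translation": [1.4, 6.5, -6], "yaw": 0}, {"translation": [2.2, 10.3, -6], "yaw": 0}, {"translation": [3, 14.2, -6], "yaw": 0}, {"translation": [3.8, 18.1, -6], "yaw": 0}, {"translation": [4.7, 22, -6], "yaw": 0}, {"translation": [5.5, 25.9, -6], "yaw": 0}, {"translation": [6.3, 29.8, -6], "yaw": 0}, {"translation": [7.2, 33.7, -6], "yaw": 0}], claw=-0.5)

```text
time: 19.05
ee_pos: [0.5874, -0.1304, 0.1676]
ee_rot: [3.141, 0.034, 0.001]
force: [-0.1, -0.1, 0.2]
width: 0.0664
gripper_force: 0.0
```

Emit:
step_arm(targets=[{"translation": [0.8, 3.8, 0], "yaw": 0}, {"translation": [1.5, 7.3, 0], "yaw": 0}, {"translation": [2.1, 9.9, 0], "yaw": 0}, {"translation": [2.4, 11.6, 0], "yaw": 0}, {"translation": [2.4, 11.6, 1], "yaw": 0}, {"translation": [2.4, 11.6, 3], "yaw": 0}, {"translation": [2.4, 11.6, 5], "yaw": 0}, {"translation": [2.4, 11.6, 6.5], "yaw": 0}, {"translation": [2.4, 11.6, 6.5], "yaw": 0}, {"translation": [2.4, 11.6, 6.5], "yaw": 0}])

```text
time: 19.88
ee_pos: [0.6131, -0.2421, 0.101]
ee_rot: [-3.14, -0.036, 0.003]
force: [0.0, 0.0, -0.1]
width: 0.0663
gripper_force: 0.0
```

```bash
python3 see.py 4; python3 - <<'E'
from meas import *
b=np.load("s_4.npz")["im"]
save("g4.png",np.hstack([cv2.resize(b[180:330,110:310],None,fx=2,fy=2),cv2.resize(b[100:250,230:430],None,fx=2,fy=2)]))
w=cloud("top",np.load("t_4.npz")["d"]).reshape(-1,3)
for x,y,r in((.4345,.2042,.045),(.5105,.2057,.036)):
    q=w[(np.hypot(w[:,0]-x,w[:,1]-y)<r)&(w[:,2]>.07)&(w[:,2]<.1)]
    print(np.round(np.percentile(q[:,2],[50,80,90]),4),np.round(circ(q[:,:2]),4))
E
```

```text
19.9833 [ 0.6145 -0.2431  0.1028] [3.1413e+00 3.4800e-02 2.3000e-03] [-0.5 -0.6 -0.3] 0.06584844468729278 0.0
[0.0801 0.0821 0.0832] [0.4353 0.2048 0.0308]
[0.0803 0.0822 0.0828] [0.5096 0.2064 0.0263]
```

View pics/g4.png

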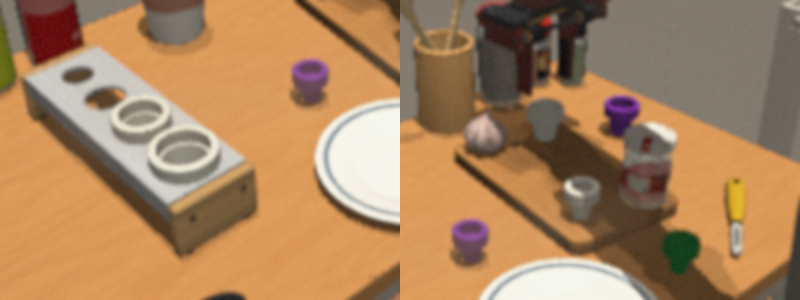

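Pots a and b are seated level; the gripper is over white pot c (crop pixel 545,118). Descending to grasp it.

Emit:
step_arm(targets=[{"translation": [0, 0, 0.8], "yaw": 0}, {"translation": [0, 0, 1.8], "yaw": 0}, {"translation": [0, 0, 2.8], "yaw": 0}, {"translation": [0, 0, 3.8], "yaw": 0}, {"translation": [0, 0, 4.6], "yaw": 0}, {"translation": [0, 0, 4.6], "yaw": 0}, {"translation": [0, 0, 4.6], "yaw": 0}, {"translation": [0, 0, 4.6], "yaw": 0}, {"translation": [0, 0, 4.6], "yaw": 0}, {"translation": [0, 0, 4.6], "yaw": 0}])

```text
time: 20.82
ee_pos: [0.6142, -0.244, 0.0563]
ee_rot: [3.141, 0.033, 0.002]
force: [-0.5, -0.1, 0.8]
width: 0.0661
gripper_force: 0.0
```

Emit:
step_arm(targets=[{"translation": [0, 0, 0], "yaw": 0}, {"translation": [0, 0, 0], "yaw": 0}, {"translation": [0, 0, 0], "yaw": 0}, {"translation": [0, 0, 0], "yaw": 0}, {"translation": [0, 0, 0], "yaw": 0}, {"translation": [0, 0, 0], "yaw": 0}, {"translation": [0, 0, 0], "yaw": 0}, {"translation": [0, 0, 0], "yaw": 0}, {"translation": [0, 0, 0], "yaw": 0}, {"translation": [0, 0, 0], "yaw": 0}], claw=1)

```text
time: 21.65
ee_pos: [0.614, -0.2442, 0.056]
ee_rot: [3.141, 0.033, 0.001]
force: [-0.1, -0.5, 3.8]
width: 0.0512
gripper_force: 30.0
```

Emit:
step_arm(targets=[{"translation": [0, 0, -0.5], "yaw": 0}, {"translation": [0, 0, -1.5], "yaw": 0}, {"translation": [0, 0, -3], "yaw": 0}, {"translation": [0, 0, -5], "yaw": 0}, {"translation": [0, 0, -7], "yaw": 0}, {"translation": [0, -0.5, -9], "yaw": 0}, {"translation": [-0.1, -1.5, -11], "yaw": 0}, {"translation": [-0.2, -3.2, -12], "yaw": 0}, {"translation": [-0.4, -5.8, -12], "yaw": 0}, {"translation": [-0.6, -9, -12], "yaw": 0}])

```text
time: 22.48
ee_pos: [0.6057, -0.154, 0.1766]
ee_rot: [3.141, 0.029, 0.002]
force: [0.2, 0.4, -1.8]
width: 0.0513
gripper_force: 30.0
```

Emit:
step_arm(targets=[{"translation": [-0.2, -3.5, 0], "yaw": 0}, {"translation": [-0.4, -7.1, 0], "yaw": 0}, {"translation": [-0.7, -10.8, 0], "yaw": 0}, {"translation": [-0.9, -14.5, 0], "yaw": 0}, {"translation": [-1.1, -18.2, 0], "yaw": 0}, {"translation": [-1.4, -21.9, 0], "yaw": 0}, {"translation": [-1.6, -25.6, 0], "yaw": 0}, {"translation": [-1.8, -29.3, 0], "yaw": 0}, {"translation": [-2, -32.8, 0], "yaw": 0}, {"translation": [-2.2, -35.2, 0], "yaw": 0}])

```text
time: 23.32
ee_pos: [0.5741, 0.203, 0.1757]
ee_rot: [-3.139, -0.041, 0.002]
force: [0.7, -0.2, -1.1]
width: 0.0513
gripper_force: 30.0
```

Emit:
step_arm(targets=[{"translation": [0, -0.9, 0], "yaw": 0}, {"translation": [0, -1.1, 0.5], "yaw": 0}, {"translation": [0, -1.1, 1.5], "yaw": 0}, {"translation": [0, -1.1, 2.8], "yaw": 0}, {"translation": [0, -1.1, 4.1], "yaw": 0}, {"translation": [0, -1.1, 5.2], "yaw": 0}, {"translation": [0, -1.1, 6], "yaw": 0}, {"translation": [0, -1.1, 6], "yaw": 0}, {"translation": [0, -1.1, 6], "yaw": 0}, {"translation": [0, -1.1, 6], "yaw": 0}])

```text
time: 24.15
ee_pos: [0.5766, 0.2085, 0.116]
ee_rot: [-3.141, -0.033, -0.001]
force: [-0.1, -0.3, -1.2]
width: 0.0509
gripper_force: 30.0
```

Emit:
step_arm(targets=[{"translation": [-0.1, 0, 0.7], "yaw": 0}, {"translation": [-0.1, 0, 1.6], "yaw": 0}, {"translation": [-0.1, 0, 2.5], "yaw": 0}, {"translation": [-0.1, 0, 3.2], "yaw": 0}, {"translation": [-0.1, 0, 3.8], "yaw": 0}, {"translation": [-0.1, 0, 4.3], "yaw": 0}, {"translation": [-0.1, 0, 4.7], "yaw": 0}, {"translation": [-0.1, 0, 4.9], "yaw": 0}, {"translation": [-0.1, 0, 4.9], "yaw": 0}, {"translation": [-0.1, 0, 4.9], "yaw": 0}])

```text
time: 24.98
ee_pos: [0.5753, 0.2086, 0.0668]
ee_rot: [-3.141, -0.033, -0.001]
force: [0.1, -0.3, -1.0]
width: 0.051
gripper_force: 30.0
```

Emit:
step_arm(targets=[{"translation": [0, 0, 0], "yaw": 0}, {"translation": [0, 0, 0], "yaw": 0}, {"translation": [0, 0, 0], "yaw": 0}, {"translation": [0, 0, 0], "yaw": 0}, {"translation": [0, 0, 0], "yaw": 0}, {"translation": [0, 0, 0], "yaw": 0}, {"translation": [0, 0, -0.3], "yaw": 0}, {"translation": [0, 0, -1], "yaw": 0}, {"translation": [0, 0, -2.5], "yaw": 0}, {"translation": [0, 0, -4], "yaw": 0}], claw=-0.5)

```text
time: 25.82
ee_pos: [0.5748, 0.2084, 0.1072]
ee_rot: [3.141, 0.034, -0.001]
force: [0.8, 0.1, -0.7]
width: 0.0659
gripper_force: 0.0
```

Emit:
step_arm(targets=[{"translation": [-0.4, 1, -2.5], "yaw": 0}, {"translation": [-1.2, 3, -4.5], "yaw": 0}, {"translation": [-2.6, 6.5, -6], "yaw": 0}, {"translation": [-4, 10, -6], "yaw": 0}, {"translation": [-5.4, 13.5, -6], "yaw": 0}, {"translation": [-6.8, 17, -6], "yaw": 0}, {"translation": [-8.2, 20.5, -6], "yaw": 0}, {"translation": [-9.6, 24, -6], "yaw": 0}, {"translation": [-11, 27.5, -6], "yaw": 0}, {"translation": [-12.2, 30.5, -6], "yaw": 0}], claw=-0.36)

```text
time: 26.65
ee_pos: [0.4586, -0.1014, 0.1675]
ee_rot: [3.141, 0.031, 0.001]
force: [0.1, -0.2, 0.7]
width: 0.0597
gripper_force: 0.0
```

Emit:
step_arm(targets=[{"translation": [-1, 2.5, 0], "yaw": 0}, {"translation": [-1.6, 3.9, 0], "yaw": 0}, {"translation": [-1.6, 3.9, 0], "yaw": 0}, {"translation": [-1.6, 3.9, 0.8], "yaw": 0}, {"translation": [-1.6, 3.9, 2.2], "yaw": 0}, {"translation": [-1.6, 3.9, 4], "yaw": 0}, {"translation": [-1.6, 3.9, 5.5], "yaw": 0}, {"translation": [-1.6, 3.9, 6.5], "yaw": 0}, {"translation": [-1.6, 3.9, 6.5], "yaw": 0}, {"translation": [-1.6, 3.9, 6.5], "yaw": 0}])

```text
time: 27.48
ee_pos: [0.4447, -0.1373, 0.1014]
ee_rot: [-3.141, -0.036, 0.001]
force: [0.2, 0.3, 1.2]
width: 0.0603
gripper_force: 0.0
```

```bash
python3 see.py 5; python3 - <<'E'
from meas import *
b=np.load("s_5.npz")["im"]
save("g5.png",np.hstack([cv2.resize(b[180:330,110:310],None,fx=2,fy=2),cv2.resize(b[100:250,230:430],None,fx=2,fy=2)]))
w=cloud("top",np.load("t_5.npz")["d"]).reshape(-1,3)
for x,y,r in((.4345,.2042,.045),(.5105,.2057,.036),(.5775,.2071,.032)):
    q=w[(np.hypot(w[:,0]-x,w[:,1]-y)<r)&(w[:,2]>.07)&(w[:,2]<.1)]
    print(np.round(np.percentile(q[:,2],[50,80,90]),4),np.round(circ(q[:,:2]),4))
E
```

```text
27.5833 [ 0.4453 -0.138   0.1023] [3.1413e+00 3.4600e-02 2.0000e-03] [ 0.3 -0.4  0.1] 0.05978215372486975 0.0
[0.0801 0.082  0.083 ] [0.4353 0.2048 0.0308]
[0.0798 0.0818 0.0828] [0.5097 0.2065 0.0263]
[0.08   0.0821 0.0833] [0.5774 0.208  0.0221]
```

View pics/g5.png

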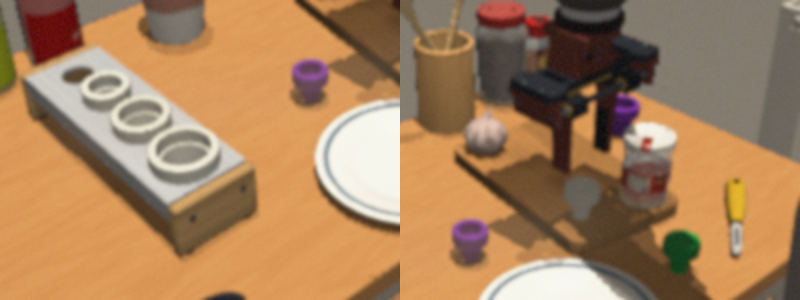

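Three pots sit level, and the gripper is over white pot d with the jar clear of it. Descending.

Emit:
step_arm(targets=[{"translation": [0, 0, 0.8], "yaw": 0}, {"translation": [0, 0, 1.8], "yaw": 0}, {"translation": [0, 0, 2.8], "yaw": 0}, {"translation": [0, 0, 3.8], "yaw": 0}, {"translation": [0, 0, 4.6], "yaw": 0}, {"translation": [0, 0, 5], "yaw": 0}, {"translation": [0, 0, 5], "yaw": 0}, {"translation": [0, 0, 5], "yaw": 0}, {"translation": [0, 0, 5], "yaw": 0}, {"translation": [0, 0, 5], "yaw": 0}])

```text
time: 28.42
ee_pos: [0.4449, -0.1385, 0.052]
ee_rot: [3.141, 0.033, 0.001]
force: [0.3, -0.3, -0.1]
width: 0.0597
gripper_force: 0.0
```

Emit:
step_arm(targets=[{"translation": [0, 0, 0], "yaw": 0}, {"translation": [0, 0, 0], "yaw": 0}, {"translation": [0, 0, 0], "yaw": 0}, {"translation": [0, 0, 0], "yaw": 0}, {"translation": [0, 0, 0], "yaw": 0}, {"translation": [0, 0, 0], "yaw": 0}, {"translation": [0, 0, 0], "yaw": 0}, {"translation": [0, 0, 0], "yaw": 0}, {"translation": [0, 0, 0], "yaw": 0}, {"translation": [0, 0, 0], "yaw": 0}], claw=1)

```text
time: 29.25
ee_pos: [0.4447, -0.1385, 0.0518]
ee_rot: [3.141, 0.033, 0.001]
force: [-0.4, -0.3, 4.4]
width: 0.0419
gripper_force: 30.0
```

Emit:
step_arm(targets=[{"translation": [0, 0, -0.5], "yaw": 0}, {"translation": [0, 0, -1.5], "yaw": 0}, {"translation": [0, 0, -3], "yaw": 0}, {"translation": [0, 0, -5], "yaw": 0}, {"translation": [0, 0, -7], "yaw": 0}, {"translation": [0.3, -0.5, -9], "yaw": 0}, {"translation": [0.8, -1.4, -11], "yaw": 0}, {"translation": [1.7, -3, -12], "yaw": 0}, {"translation": [3, -5.2, -12], "yaw": 0}, {"translation": [4.6, -8, -12], "yaw": 0}])

```text
time: 30.08
ee_pos: [0.4889, -0.0583, 0.1733]
ee_rot: [3.14, 0.028, 0.003]
force: [0.1, -0.4, -1.6]
width: 0.0421
gripper_force: 30.0
```

Emit:
step_arm(targets=[{"translation": [1.6, -2.8, 0], "yaw": 0}, {"translation": [3.2, -5.6, 0], "yaw": 0}, {"translation": [4.8, -8.4, 0], "yaw": 0}, {"translation": [6.4, -11.2, 0], "yaw": 0}, {"translation": [8, -14, 0], "yaw": 0}, {"translation": [9.6, -16.8, 0], "yaw": 0}, {"translation": [11.2, -19.6, 0], "yaw": 0}, {"translation": [12.8, -22.4, 0], "yaw": 0}, {"translation": [14.1, -24.7, 0], "yaw": 0}, {"translation": [15.1, -26.3, 0], "yaw": 0}])

```text
time: 30.92
ee_pos: [0.6341, 0.2121, 0.1721]
ee_rot: [-3.14, -0.037, 0.001]
force: [0.4, 1.0, -1.5]
width: 0.0419
gripper_force: 30.0
```

Emit:
step_arm(targets=[{"translation": [0, 0, 0], "yaw": 0}, {"translation": [0, 0, 0.5], "yaw": 0}, {"translation": [0, 0, 1.5], "yaw": 0}, {"translation": [0, 0, 2.8], "yaw": 0}, {"translation": [0, 0, 4.1], "yaw": 0}, {"translation": [0, 0, 5.2], "yaw": 0}, {"translation": [0, 0, 6], "yaw": 0}, {"translation": [0, 0, 6], "yaw": 0}, {"translation": [0, 0, 6], "yaw": 0}, {"translation": [0, 0, 6], "yaw": 0}])

```text
time: 31.75
ee_pos: [0.6345, 0.2088, 0.1121]
ee_rot: [-3.141, -0.033, -0.001]
force: [0.6, -0.1, -1.1]
width: 0.0422
gripper_force: 30.0
```

Emit:
step_arm(targets=[{"translation": [-0.1, 0, 0.7], "yaw": 0}, {"translation": [-0.1, 0, 1.6], "yaw": 0}, {"translation": [-0.1, 0, 2.4], "yaw": 0}, {"translation": [-0.1, 0, 3], "yaw": 0}, {"translation": [-0.1, 0, 3.5], "yaw": 0}, {"translation": [-0.1, 0, 4], "yaw": 0}, {"translation": [-0.1, 0, 4.3], "yaw": 0}, {"translation": [-0.1, 0, 4.5], "yaw": 0}, {"translation": [-0.1, 0, 4.5], "yaw": 0}, {"translation": [-0.1, 0, 4.5], "yaw": 0}])

```text
time: 32.58
ee_pos: [0.6336, 0.209, 0.0668]
ee_rot: [-3.141, -0.034, -0.001]
force: [2.1, 0.8, -1.8]
width: 0.0422
gripper_force: 29.9
```

Emit:
step_arm(targets=[{"translation": [0, 0, 0], "yaw": 0}, {"translation": [0, 0, 0], "yaw": 0}, {"translation": [0, 0, 0], "yaw": 0}, {"translation": [0, 0, 0], "yaw": 0}, {"translation": [0, 0, 0], "yaw": 0}, {"translation": [0, 0, 0], "yaw": 0}, {"translation": [0, 0, -0.3], "yaw": 0}, {"translation": [0, 0, -1], "yaw": 0}, {"translation": [0, 0, -2.5], "yaw": 0}, {"translation": [0, 0, -4], "yaw": 0}], claw=-0.36)

```text
time: 33.42
ee_pos: [0.6328, 0.2085, 0.1072]
ee_rot: [3.141, 0.033, -0.001]
force: [0.6, 0.2, -0.1]
width: 0.0596
gripper_force: 0.0
```

Emit:
step_arm(targets=[{"translation": [0, 1, -2], "yaw": 0}, {"translation": [-0.5, 3, -4], "yaw": 0}, {"translation": [-1, 6, -6], "yaw": 0}, {"translation": [-2, 9, -7], "yaw": 0}, {"translation": [-3, 12, -7], "yaw": 0}, {"translation": [-4, 15, -7], "yaw": 0}, {"translation": [-5, 18, -7], "yaw": 0}, {"translation": [-6, 20.5, -7], "yaw": 0}, {"translation": [-6.5, 22, -7], "yaw": 0}, {"translation": [-6.5, 22, -7], "yaw": 0}])

```text
time: 34.25
ee_pos: [0.5719, -0.0176, 0.1773]
ee_rot: [3.139, 0.024, -0.0]
force: [0.1, 0.3, -0.3]
width: 0.0594
gripper_force: 0.0
```

```bash
python3 see.py 6; python3 - <<'E'
from meas import *
b=np.load("s_6.npz")["im"];a=np.load("t_6.npz")["im"]
save("g6.png",np.hstack([cv2.resize(b[120:320,110:310],None,fx=2,fy=2),cv2.resize(a[90:290,130:330],None,fx=2,fy=2)]))
w=cloud("top",np.load("t_6.npz")["d"]).reshape(-1,3)
for x,y,r in((.4345,.2042,.045),(.5105,.2057,.036),(.5775,.2071,.032),(.6355,.2083,.028)):
    q=w[(np.hypot(w[:,0]-x,w[:,1]-y)<r)&(w[:,2]>.07)&(w[:,2]<.1)]
    print(np.round(np.percentile(q[:,2],[50,80,90]),4),np.round(circ(q[:,:2]),4))
E
```

```text
34.35 [ 0.5732 -0.0125  0.1774] [-3.1411e+00 -3.1900e-02 -1.7000e-03] [-0.8 -0.3  0.4] 0.05953337753667107 0.0
[0.0801 0.082  0.0829] [0.4353 0.2047 0.0308]
[0.08   0.0823 0.0833] [0.5097 0.2065 0.0264]
[0.0801 0.0818 0.0828] [0.5773 0.2081 0.022 ]
[0.0796 0.0817 0.0829] [0.6344 0.2083 0.0175]
```

View pics/g6.png

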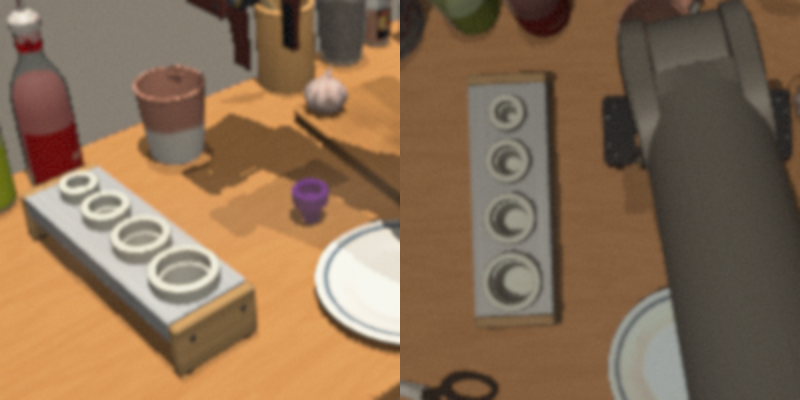

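All four collars are level, with rim tops at about 0.08 m and centres within 1 mm of the openings. The gripper touches nothing and the garlic is standing.

```bash
python3 -c "
from h import *
print(manip.close_job())"
```

```text
the job is handed in; nothing more can be done
None
```

All four white pots hang level in their own openings, largest to smallest and within about 1 mm of centre. I left the garlic and jam jar untouched, and handed the job in at about 34 s; no verdict came back.

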